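# Load a strip reel on the feeder spindle

## Task

Load the blue reel of nose strip on the feeder: set it upright, collar up, over the steel spindle, turn it until the slots in its foot drop over the orange drive bar, then press it down until it is fully home against the sunken brake plate. Put it on without dropping it, leave it there at rest, and leave the white reel and the other things on the table where they are.

Things in the scene. Friction and masses are not known exactly. Their poses are not given: they have to be found in the camera images.
- blue_reel: The reel to load: blue plastic with a coil of bright strip, 130 mm across, 92 mm tall, about 0.5 kg, standing on its foot. Origin: centre of its underside; z up its axis. Foot: 72 mm square, 18 mm high, cut through by a cross of two slots 12.5 mm wide, 18 mm deep, along the reel's x and y axes (each quarter turn is alike). Bore 26 mm in diameter right through. Coil: radius 55, heights 23 to 48 mm.
- reel_collar (a point): Centre of the top of the blue reel's collar, 92 mm above its underside. The collar, 44 mm in diameter with the 26 mm bore in it, rises 26 mm above the upper flange and can be grasped or pressed from above.
- reel_spoke (a point): Middle of the top of the blue reel's +x spoke (yellow dot at its outer end), radius 40 mm, 66 mm above the underside. The upper flange (heights 54 to 66 mm) has an outer ring of radii 57 to 65 mm and four spokes 14 mm wide along +x, +y, -x, -y; between them open windows, radii 22 to 57 mm, where a finger can push a spoke round.
- feeder: The strip feeder: fixed grey box, 130 x 130 mm, 36 mm tall, with a spindle, drive bar and brake plate on its axis. Origin: centre of its underside, on the table; z up. The reel's underside is 60 mm above this origin while it rests on the drive bar, 52 mm once its slots have dropped over the bar, 44 mm when pressed fully home.
- spindle_tip (a point): Centre of the top end of the upright steel spindle, 124 mm above the table. The spindle is 22 mm in diameter; its last 12 mm taper to 10 mm.
- drive_bar (a point): Centre of the top of the flat orange drive bar (76 mm long, 9 mm wide) that crosses the spindle's foot, 60 mm above the table. The bar turns with the spindle, whose brake holds it; its angle differs each time and is NOT given by this point. Round it a black brake plate, 104 mm in diameter, top at 52 mm, slides stiffly down 8 mm and stays down, under about 15 N in all, reel's weight included.
- white_reel: A reel of the same shape and size with white flanges and a black coil, standing on the table: not to be used. Origin: centre of its underside.
- spray_bottle: White bottle with blue cap, 64 mm in diameter, 150 mm tall, standing; leave alone. Origin: centre of its underside.
- jar: White jar with blue lid, 76 mm in diameter, 90 mm tall; leave alone. Origin: centre of its underside.
- screwdriver: Screwdriver lying on the table; leave alone.
- empty_core: Empty cardboard core, a tube 76 mm in diameter, 50 mm tall, standing; leave alone. Origin: centre of its underside.
- valve_bin: Fixed grey open bin, 130 x 180 mm, 60 mm tall, with blue valve discs. Origin: centre of its underside.
Things that resemble listed ones, but are neither listed nor needed, are in the scene too. Leave any green or pink look-alike of the feeder alone.

How it is judged:
By the outcome, as a careful person would: the job done as asked, in the order asked, and still so for the second after the job is handed in, with the robot touching nothing.
It also fails if it takes over 69 s, if anything falls off the work surface, if the arm or the gripper's body presses on something with over 40 N, if the wrist force passes 120 N, or if a joint passes its speed limit or range.

## Robot

A 6-joint arm with a two-finger parallel gripper is mounted at the origin on the work surface. World frame = base frame: x ahead of the robot, y to its left, z up, the work surface at z = 0. Lengths are in m, angles in rad, forces in N, time in s.
With the tool pointing down it reaches from about 0.35 to 0.85 m from the base axis. Payload 8.1 kg.
Tool frame: the origin (TCP) lies on the centre line of the jaws, within the pads' length; the fingertips stand robot.finger_overhang ahead of it and the grasp point (between the pads) lies 5 mm behind it (robot.finger_overhang is the distance from the TCP to the fingertips, in m); z points along the fingers, y is the direction in which the jaws open and shut (so a half turn about z gives the same grasp; the last joint's range is limited). The gripper opens to 93 mm and grips with 3 to 60 N. Pads are 15 mm wide; open, the fingers measure 128 mm over their backs; the gripper's body (75 mm by 188 mm) begins 65 mm behind the grasp point.
Start: joints at [-1.414, 0.13, 1.488, -0, 1.523, -0.085], TCP at [0.144, -0.583, 0.233] pointing down, gripper open.
Joint ranges: [-2.96, 2.96], [-0.89, 2.26], [0.02, 2.5], [-1.34, 4.48], [0, 2.73], [-2.66, 2.66]. Speed limits (rad/s): [2.39, 2.39, 2.79, 3.14, 3.14, 3.14].

## Interface

Orientations are given as a rotation vector (axis times angle).
In Python, from plant import robot gives the robot as it stands. The module is installed in compiled form; this text tells all that it offers.
- The arm moves only by the tool carry_out, never from a script. Its argument "commands" is a list that holds one entry, the list of rows, each a list of 4 numbers: the shift along the tool's x, y, z in cm, then the turn about the tool's z in degrees. In form: [[[tx, ty, tz, roll], ...]]. A call has 1 to 20 rows; each row shifts and turns the commanded pose from where the row before left it, along the tool's axes as they then stand; what a row does not reach is not made up. A row lasts 1/12 s, in which the tool goes at most 41.7 mm and 7.16 degrees, less where a joint would pass 70% of its speed; a pose out of reach is approached as far as the arm can. A call is refused whole if a number of a shift passes 4.17 or a number of a turn 7.16, either way. A call with a gripper value outside its range is refused whole. "claw" is the finger opening in cm, from 0 to 9.3, set as the call begins (left out, the last holds). The fingers move at their own pace and stop on an object; "grip_force" is the grip in N (left out, the last holds). Time passes only in rows, so rows that do not move let the fingers close. It gives the time, the measured TCP pose, the force and the opening at its end, in the units of the state.
- robot.read_state(): the state, without advancing time (a new reading comes with each control period).
- robot.read_camera(name): name is "scene" or "side" or "wrist"; returns the picture (400x640x3 uint8, red, green, blue); there is no depth.
- robot.camera_params(name): a dict with "mtx" (3x3 intrinsics, pixels), "R" (3x3) and "t" (3): a world point X has camera coordinates R X + t. Camera axes: x right, y down, z forward; pixel columns grow to the right and rows downward; lengths in m; the calibration is good to about 2 mm. A picture is of the moment at which its call begins: read the wrist's pose just before it. camera_params takes no time and is no camera call; for the wrist camera it gives the pose at the moment of the call.
- robot.close_job(): hands the job in, once; it reports no verdict.
The state is a dict: "t": time; "q": joint angles; "dq": joint speeds; "joint_torque": joint torques, N m; "tool_pos": TCP position; "orientation": TCP orientation; "force": force on the tool from outside, world axes, zero at the start; "wrist_torque": the same for the moment, N m; "opening": finger opening in m.
Only numpy, scipy, OpenCV 4.12 (cv2) and the standard library are available. Lean on these libraries where they do the work, as an engineer would, in place of code of your own. Each camera call takes 0.05 s, during which the arm holds its last target.

## Working session

There is one attempt and no reset: what is moved stays moved. The work goes in short steps, Python scripts to look and compute and a tool call to move; the robot and the scene stay as the last step left them, time stands still between calls to the robot, and variables do not carry over. Pictures are saved under pics/ and viewed, and the job is handed in when it is done.

Besides the shell and the picture viewer there is one more tool, called in YAML: its name, and indented under it one key for each argument. carry_out: Moves the arm, as the interface text tells. Its arguments: {"type":"object","properties":{"commands":{"type":"array","items":{"type":"array","items":{"type":"array","items":{"type":"number"}}}},"claw":{"type":"number"},"grip_force":{"type":"number"}},"required":["commands"]}

```bash
mkdir -p pics; python3 - <<'E'
from plant import robot
import cv2,numpy as np
print(robot.read_state(), robot.finger_overhang)
for n in ["scene","side","wrist"]:
    p=robot.camera_params(n); print(n,p)
    im=robot.read_camera(n); cv2.imwrite(f"pics/{n}0.png",im[:,:,::-1])
E
```

```text
{'t': 0.0, 'q': array([-1.41442194e+00,  1.31121865e-01,  1.48926262e+00, -4.58094597e-06,
        1.52300719e+00, -8.54108588e-02]), 'dq': array([ 3.06188822e-04, -7.87197455e-04, -1.30927480e-03,  1.01843470e-03,
       -6.52283937e-05, -1.51438297e-03]), 'joint_torque': array([ 1.38621301e-03, -5.59826517e+01, -4.91765356e+01,  7.67606869e-02,
        3.55522789e-02, -1.70837184e-04]), 'tool_pos': array([ 0.14359135, -0.58200984,  0.23162005]), 'orientation': array([-3.11687872e+00, -3.78654483e-01,  1.07368035e-04]), 'force': array([ 0.05074461, -0.65053266,  0.86468657]), 'wrist_torque': array([ 0.01721026, -0.021606  ,  0.00197405]), 'opening': 0.09272712075705175} 0.014
scene {'mtx': array([[471.8174192 ,   0.        , 315.93218052],
       [  0.        , 471.8174192 , 200.37447525],
       [  0.        ,   0.        ,   1.        ]]), 'R': array([[ 0.63898472,  0.76921866, -0.00108786],
       [ 0.55734423, -0.46395585, -0.68855819],
       [-0.53015653,  0.43937185, -0.72518028]]), 't': array([-0.33005288, -0.20309712,  1.68119165])}
side {'mtx': array([[394.78888151,   0.        , 316.30521708],
       [  0.        , 394.78888151, 202.69684555],
       [  0.        ,   0.        ,   1.        ]]), 'R': array([[ 0.99344746, -0.11261321,  0.01950422],
       [-0.05321505, -0.60680706, -0.79306579],
       [ 0.10114499,  0.78683127, -0.60882365]]), 't': array([-0.50175725,  0.12212012,  1.05364934])}
wrist {'mtx': array([[304.80287772,   0.        , 319.96759585],
       [  0.        , 304.80287772, 198.01338067],
       [  0.        ,   0.        ,   1.        ]]), 'R': array([[ 2.39954533e-01, -9.70784100e-01, -2.32306217e-04],
       [-9.40887107e-01, -2.32623631e-01,  2.46206619e-01],
       [-2.39067510e-01, -5.88598203e-02, -9.69217337e-01]]), 't': array([-0.60015996, -0.02972865,  0.38909395])}
```

View pics/scene0.png

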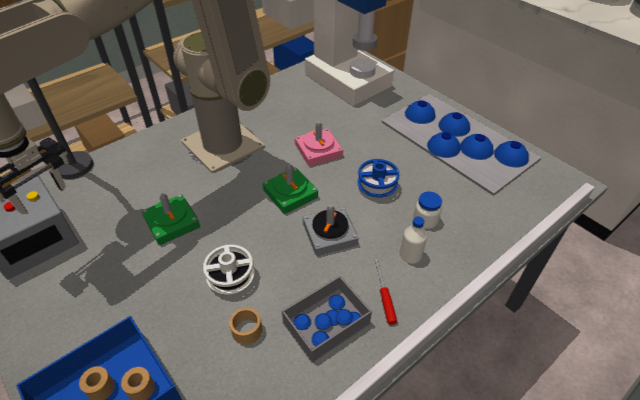

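View pics/side0.png

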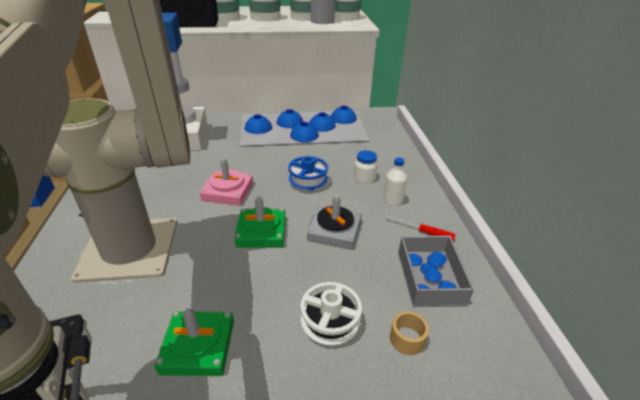

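View pics/wrist0.png

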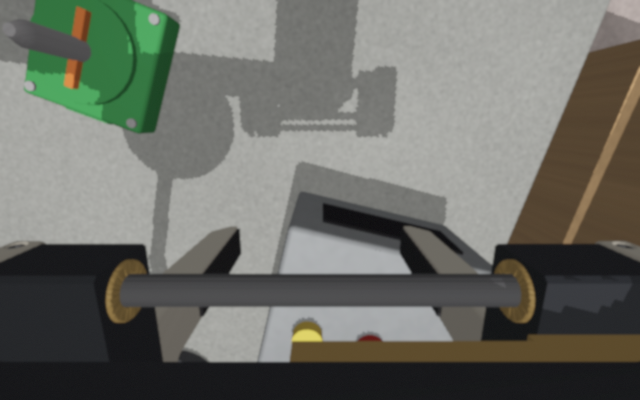

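Candidates in the scene view:
- **Reels:** blue reel (379,177) and white reel (229,268). The blue valve discs and domes aren't reels.
- **Feeders:** grey with black plate (330,228); look-alikes are green (291,187), green (170,217) and pink (319,146).

I choose the blue reel and the grey feeder, and will check both in close crops.

```bash
python3 - <<'E'
import cv2,numpy as np
a=cv2.imread("pics/scene0.png"); b=cv2.imread("pics/side0.png")
f=lambda im,x,y,w,h,s: cv2.resize(im[y:y+h,x:x+w],None,fx=s,fy=s,interpolation=cv2.INTER_CUBIC)
cv2.imwrite("pics/c1.png",np.hstack([f(a,340,140,75,75,5),f(a,295,190,75,75,5)]))
cv2.imwrite("pics/c2.png",np.hstack([f(b,270,140,75,75,5),f(b,297,180,75,75,5)]))
E
```

```text
(no output)
```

View pics/c1.png

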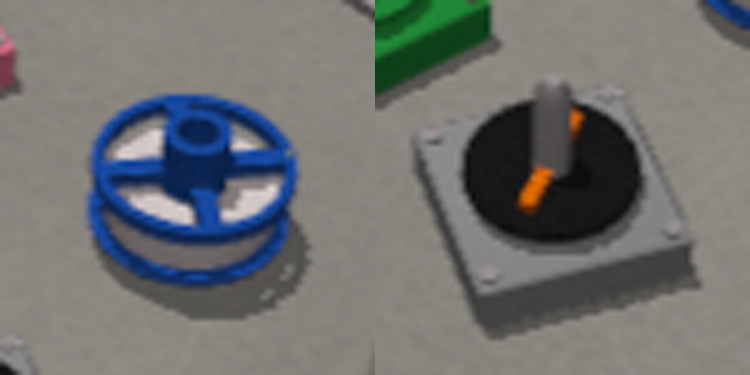

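View pics/c2.png

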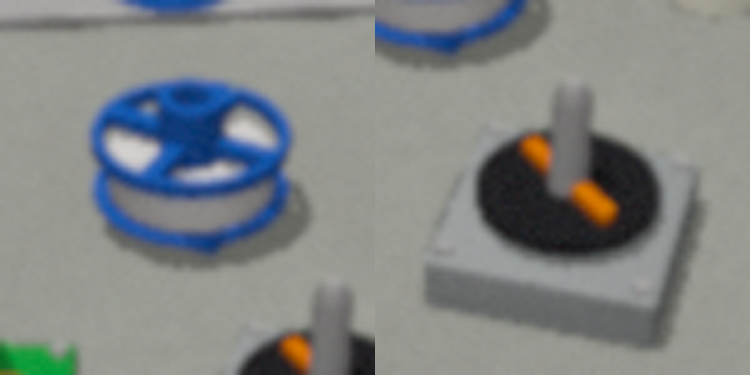

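The crops confirm an upright blue reel with a bright coil, collar top at scene (380,166). The grey feeder has a black plate and an orange bar, spindle tip at scene (330,206.5). Next I triangulate.

```bash
cat > h.py <<'E'
from plant import robot
import cv2,numpy as np
from scipy.spatial.transform import Rotation as Ro
def P(n): 
    p=robot.camera_params(n); return p["mtx"],p["R"],p["t"]
def proj(p,X):
    K,R,t=p; c=R@np.asarray(X)+t; c=K@c; return c[:2]/c[2]
def tri(ps,uvs):
    A=cv2.triangulatePoints(*[p[0]@np.c_[p[1],p[2]] for p in ps],*[np.array(u,float).reshape(2,1) for u in uvs])[:,0]
    return A[:3]/A[3]
def onz(p,uv,z):
    K,R,t=p; d=R.T@np.linalg.inv(K)@[uv[0],uv[1],1]; o=-R.T@t
    return o+d*(z-o[2])/d[2]
def st():
    s=robot.read_state(); M=Ro.from_rotvec(s["orientation"]).as_matrix()
    return s,M
E
python3 - <<'E'
from h import *
s,w=P("scene"),P("side")
print("collar",tri([s,w],[(380.2,166.2),(308,158.8)]),onz(s,(380.2,166.2),.092),onz(w,(308,158.8),.092))
print("tip",tri([s,w],[(330.4,206.6),(336.6,196.8)]),onz(s,(330.4,206.6),.124),onz(w,(336.6,196.8),.124))
C=lambda x,y,ox,oy:(x/5+ox,y/5+oy)
for p,a,b in[(s,C(202,117,295,190),C(153,205,295,190)),(w,C(158,143,297,180),C(228,212,297,180))]:
    A,B=onz(p,a,.06),onz(p,b,.06);d=A-B;print("bar",A,B,np.linalg.norm(d),np.degrees(np.arctan2(d[1],d[0]))%180)
for p,l in[(s,[C(*q,340,140) for q in[(107,170),(290,158),(175,105),(207,225)]])]:
    q=[onz(p,u,.066) for u in l]
    for i in(0,2):
        d=q[i]-q[i+1];print("spoke",np.linalg.norm(d),np.degrees(np.arctan2(d[1],d[0]))%90, (q[i]+q[i+1])/2)
st_,M=st();print(M)
E
```

```text
collar [0.50743053 0.26693635 0.09102236] [0.50892441 0.26519207 0.092     ] [0.50689504 0.26729703 0.092     ]
tip [0.55928914 0.01674721 0.12240053] [0.56096018 0.01510842 0.124     ] [0.55863286 0.01597614 0.124     ]
bar [0.54669247 0.04846831 0.06      ] [ 0.57893198 -0.01649868  0.06      ] 0.07252651202168664 116.39265423292642
bar [0.54409231 0.04777246 0.06      ] [ 0.57349107 -0.01492028  0.06      ] 0.06924353298445204 115.12348639613165
spoke 0.11620321859176233 55.639676692754705 [0.51111486 0.26456937 0.066     ]
spoke 0.11026047535406927 55.53041567327966 [0.50751437 0.26098733 0.066     ]
[[ 9.70908959e-01  2.39448825e-01 -2.31717000e-04]
 [ 2.39448916e-01 -9.70908005e-01  1.36483426e-03]
 [ 1.01832070e-04 -1.38061419e-03 -9.99999042e-01]]
```

carry_out:
  commands:
    - [[3.5,0,0,-3.35],[3.5,0,0,-3.35],[3.5,0,0,-3.35],[3.5,0,0,-3.35],[3.5,0,0,-3.35],[3.5,0,0,-3.35],[3.5,0,0,-3.35],[3.5,0,0,-3.35],[3.5,0,0,-3.35],[3.5,0,0,-3.35],[3.5,0,0,-3.35],[3.5,0,0,-3.35],[3.5,0,0,-3.35],[3.5,0,0,-3.35],[3.5,0,0,-3.35],[3.5,0,0,-3.35],[3.5,0,0,-3.35],[0,0,0,0],[0,0,0,0]]

```text
t: 1.73
tool_pos: [0.5772, -0.2087, 0.2322]
orientation: [-2.557, -1.824, 0.001]
force: [-0.5, -0.6, -0.2]
opening: 0.0929
```

```bash
python3 - <<'E'
from h import *
s,M=st();w=P("wrist");print(s["t"],s["tool_pos"],np.degrees(np.arctan2(M[1,0],M[0,0])),-w[1].T@w[2])
print([proj(w,X) for X in[(.56,.0155,.124),(.56,.0155,.06),(.508,.266,.092)]])
cv2.imwrite("pics/w1.png",robot.read_camera("wrist")[:,:,::-1])
np.savez("w1",K=w[0],R=w[1],t=w[2])
E
```

```text
1.7333 [ 0.57724884 -0.20868083  0.23221385] 70.98766352132408 [ 0.59902614 -0.14517332  0.38482665]
[array([195.55021841, -80.41548318]), array([223.08851278, -36.03121905]), array([ -23.6294828 , -459.39119725])]
```

View pics/w1.png

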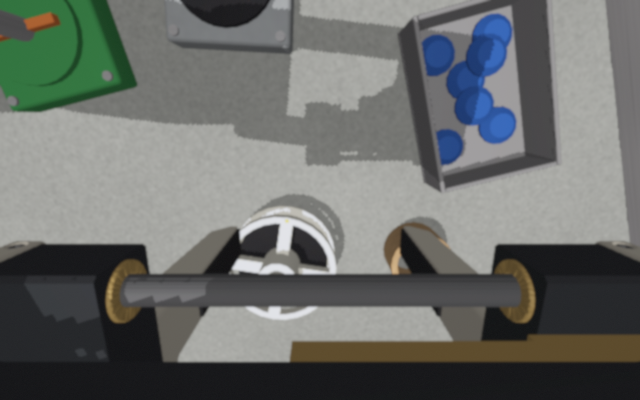

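The white reel is below at (285,265), and the grey feeder's edge shows at (230,35). I'll move on about 14 cm to get it in view.

carry_out:
  commands:
    - [[3.5,0,0,-3.35],[3.5,0,0,-3.35],[3.5,0,0,-3.35],[3.5,0,0,-3.35],[0,0,0,0],[0,0,0,0]]

```text
t: 2.28
tool_pos: [0.6109, -0.0751, 0.2325]
orientation: [2.33, 2.107, -0.001]
force: [-0.5, -0.7, -0.2]
opening: 0.0926
```

```bash
python3 - <<'E'
from h import *
s,M=st();w=P("wrist");print(s["t"],s["tool_pos"],np.degrees(np.arctan2(M[1,0],M[0,0])),-w[1].T@w[2])
print([proj(w,X) for X in[(.56,.0155,.124),(.56,.0155,.06),(.508,.266,.092)]])
im=robot.read_camera("wrist")[:,:,::-1]
cv2.imwrite("pics/w2.png",im)
np.savez("w2",K=w[0],R=w[1],t=w[2])
u,v=proj(w,(.56,.0155,.07)).astype(int)
x0=max(u-80,0);y0=max(v-60,0);print(x0,y0)
cv2.imwrite("pics/w2c.png",cv2.resize(im[y0:y0+120,x0:x0+160],None,fx=5,fy=5,interpolation=cv2.INTER_CUBIC))
E
```

```text
2.2833 [ 0.61092098 -0.07505825  0.23249024] 84.226237907725 [ 0.61733031 -0.00807253  0.38503364]
[array([247.16436062,  97.63033804]), array([261.71209352, 102.10914725]), array([ 130.51598201, -255.8716417 ])]
179 41
```

View pics/w2c.png

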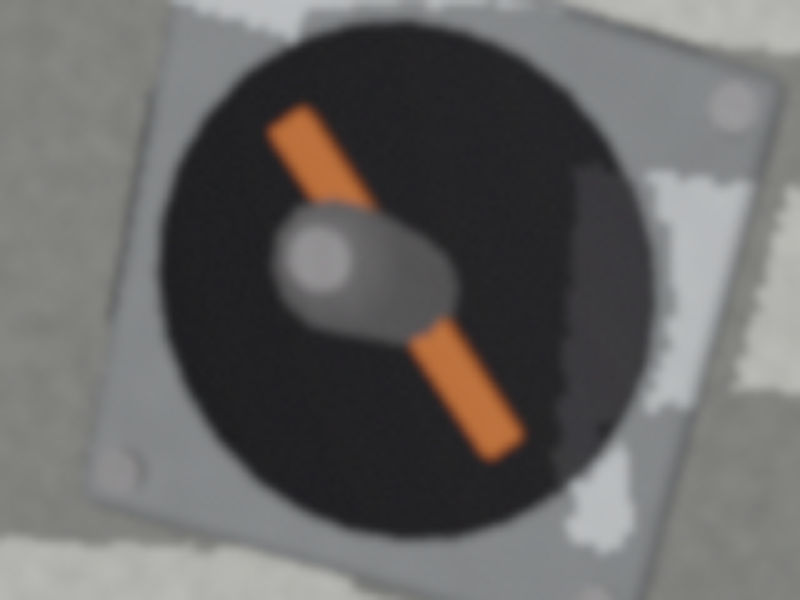

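The crop shows the tip at (319,259), bar end corners (268,130)/(307,103) and (493,463)/(526,435), and the plate centre at about (408,280).

```bash
python3 - <<'E'
from h import *
d=np.load("w2.npz");w=(d["K"],d["R"],d["t"])
f=lambda x,y:((x+.5)/5-.5+179,(y+.5)/5-.5+41)
print("tip",onz(w,f(319,259),.124),"plate",onz(w,f(408,280),.052))
c=[onz(w,f(*q),.06) for q in[(268,130),(307,103),(493,463),(526,435)]]
a=(c[0]+c[1])/2;b=(c[2]+c[3])/2;e=a-b
print("bar",(a+b)/2,np.linalg.norm(e))
for p,q in[(0,2),(1,3)]:
  e=c[p]-c[q];print(np.degrees(np.arctan2(e[1],e[0])))
E
```

```text
tip [0.55679313 0.01988634 0.124     ] plate [0.55783028 0.02165429 0.052     ]
bar [0.5577065  0.01972671 0.06      ] 0.07670330395332416
117.50018979155058
117.17767465832317
```

carry_out:
  commands:
    - [[3.5,0,0,-3.35],[3.5,0,0,-3.35],[3.5,0,0,-3.35],[3.5,0,0,-3.35],[3.5,0.5,0,-3.35],[3.5,1,0,0],[3,1,0,0],[0,0,0,0],[0,0,0,0]]

```text
t: 3.08
tool_pos: [0.6208, 0.1668, 0.2323]
orientation: [2.0, 2.423, -0.001]
force: [-0.7, -0.4, -0.1]
opening: 0.0929
```

```bash
python3 - <<'E'
from h import *
s,M=st();w=P("wrist");print(s["t"],s["tool_pos"],np.degrees(np.arctan2(M[1,0],M[0,0])),-w[1].T@w[2])
im=robot.read_camera("wrist")[:,:,::-1]
cv2.imwrite("pics/w3.png",im)
np.savez("w3",K=w[0],R=w[1],t=w[2])
u,v=proj(w,(.508,.266,.07)).astype(int)
x0=max(u-80,0);y0=max(v-60,0);print(u,v,x0,y0)
cv2.imwrite("pics/w3c.png",cv2.resize(im[y0:y0+120,x0:x0+160],None,fx=5,fy=5,interpolation=cv2.INTER_CUBIC))
E
```

```text
3.0833 [0.62083032 0.16678828 0.23227435] 100.92190254467496 [0.60758653 0.23291578 0.38485037]
224 64 144 4
```

View pics/w3c.png

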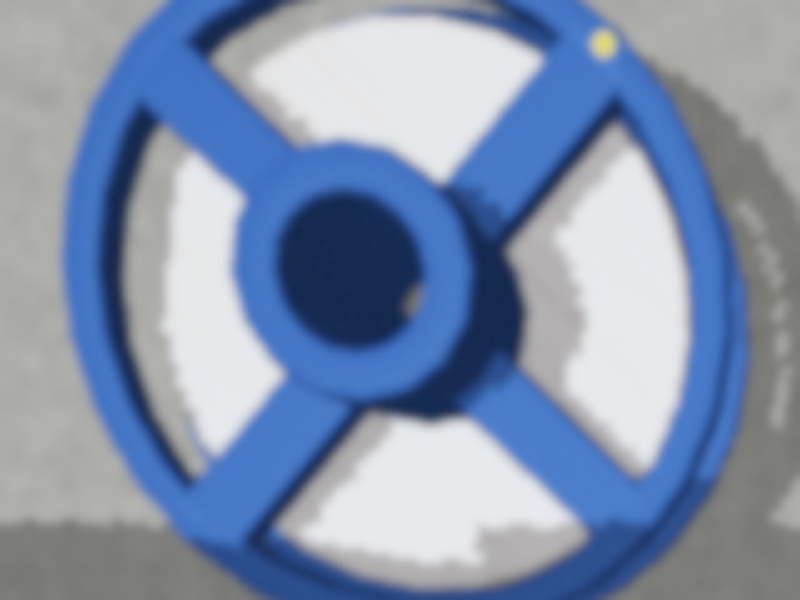

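The crop shows the collar bore centre at (350,270) and the yellow-dot spoke at upper right (603,44). Spoke outer corners are (556,58)/(620,106), (192,488)/(250,540), (190,42)/(142,102) and (590,530)/(640,482).

```bash
python3 - <<'E'
from h import *
d=np.load("w3.npz");w=(d["K"],d["R"],d["t"])
f=lambda x,y:((x+.5)/5-.5+144,(y+.5)/5-.5+4)
print("collar",onz(w,f(351,270),.092))
L=[(556,58),(620,106),(250,540),(192,488),(190,42),(142,102),(640,482),(590,530)]
q=[onz(w,f(*a),.066) for a in L]
m=[(q[i]+q[i+1])/2 for i in(0,2,4,6)]
for a,b in((0,1),(2,3)):
  e=m[a]-m[b];print((m[a]+m[b])/2,np.linalg.norm(e),np.degrees(np.arctan2(e[1],e[0])))
for a,b in((0,3),(1,2),(4,7),(5,6)):
  e=q[a]-q[b];print(np.degrees(np.arctan2(e[1],e[0]))%90)
c=onz(w,f(351,270),.092); s,M=st()
print("shift tool cm",100*M.T@(c-s["tool_pos"]))
E
```

```text
collar [0.5047091  0.26763368 0.092     ]
[0.50532185 0.26617877 0.066     ] 0.10971015472374634 56.12107565480656
[0.50496889 0.26775509 0.066     ] 0.11234081604784395 147.0045553069667
55.96993648555828
56.26934277174072
49.80685536545562
64.1114440013942
shift tool cm [12.21129669 -9.4810238  14.02912705]
```

carry_out:
  commands:
    - [[2.04,-1.58,0.5,0],[2.04,-1.58,0.5,0],[2.04,-1.58,1.5,0],[2.04,-1.58,1.5,0],[2.04,-1.58,2,0],[2,-1.58,2,0],[0,0,1,0],[0,0,0,0],[0,0,0,0]]

```text
t: 3.88
tool_pos: [0.5049, 0.2673, 0.1425]
orientation: [2.002, 2.421, -0.002]
force: [0.3, 0.3, 0.5]
opening: 0.093
```

```bash
python3 - <<'E'
from h import *
s,M=st();w=P("wrist");print(s["t"],s["tool_pos"],np.degrees(np.arctan2(M[1,0],M[0,0])),-w[1].T@w[2])
c=np.array([.505,.2675,.092]);print("shift",100*M.T@(c-s["tool_pos"]),proj(w,c),proj(w,s["tool_pos"]))
im=robot.read_camera("wrist")[:,:,::-1]
cv2.imwrite("pics/w4.png",im)
cv2.imwrite("pics/s4.png",cv2.resize(robot.read_camera("side")[120:220,240:380,::-1],None,fx=5,fy=5,interpolation=cv2.INTER_CUBIC))
E
```

```text
3.8833 [0.50489168 0.26727542 0.14253246] 100.83420197583386 [0.49174096 0.33347405 0.29506235]
shift [0.0243136  0.01788993 5.05321781] [321.04701622 219.11180393] [321.01427883 248.98604083]
```

View pics/w4.png

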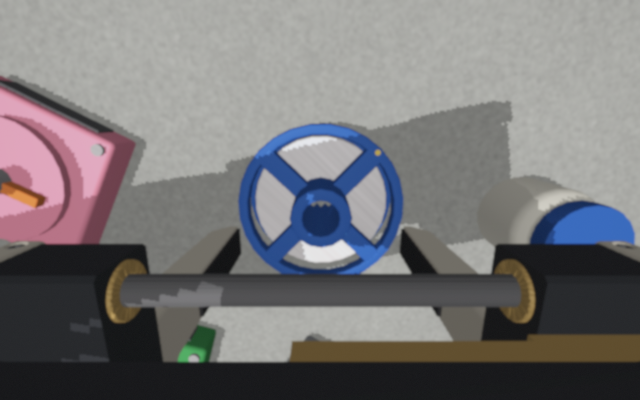

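View pics/s4.png

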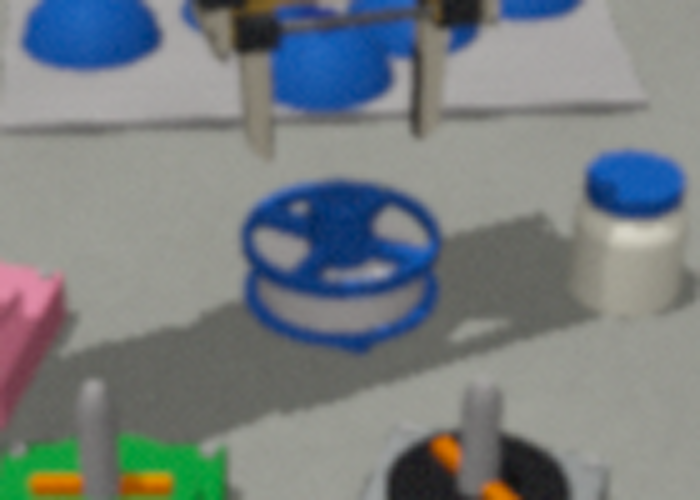

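```bash
python3 - <<'E'
import cv2
im=cv2.imread("pics/w4.png")
cv2.imwrite("pics/w4c.png",cv2.resize(im[165:265,260:380],None,fx=6,fy=6,interpolation=cv2.INTER_CUBIC))
E
```

```text
(no output)
```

View pics/w4c.png

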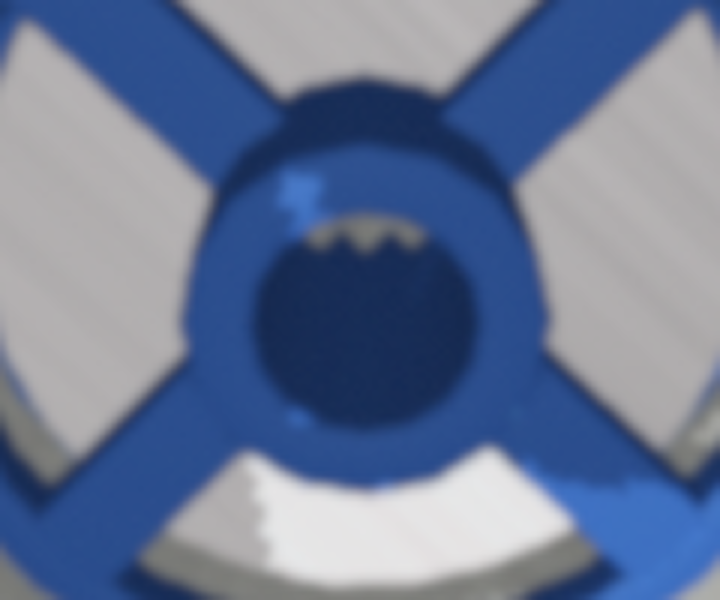

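Bore centre is at pixel (320.8,218.2), predicted (321.0,219.1), which is within 0.6 mm. Going down and grasping.

carry_out:
  commands:
    - [[0,0,1.5,0],[0,0,1.5,0],[0,0,1,0],[0,0,1,0],[0,0,0.7,0],[0,0,0.35,0],[0,0,0,0],[0,0,0,0]]
  claw: 9.3

```text
t: 4.65
tool_pos: [0.5045, 0.2693, 0.0824]
orientation: [1.999, 2.423, 0.0]
force: [0.4, 0.5, 0.5]
opening: 0.0932
```

carry_out:
  commands:
    - [[0,0,0,0],[0,0,0,0],[0,0,0,0],[0,0,0,0],[0,0,0,0],[0,0,0,0],[0,0,0,0],[0,0,0,0],[0,0,0,0],[0,0,0,0]]
  claw: 3.5
  grip_force: 35

```text
t: 5.48
tool_pos: [0.5044, 0.2692, 0.0822]
orientation: [1.999, 2.423, 0.0]
force: [1.5, -0.2, -1.1]
opening: 0.043
```

carry_out:
  commands:
    - [[0,0,-0.3,0],[0,0,-0.7,0],[0,0,-1.3,0],[0,0,-2,0],[0,0,-2,0],[0,0,-2,0],[0,0,-2,0],[0,0,-2,0],[0,0,-2,0],[0,0,-1,0],[0,0,-0.3,0],[0,0,0,0],[0,0,0,0]]

```text
t: 6.57
tool_pos: [0.5038, 0.2691, 0.2371]
orientation: [-1.999, -2.423, 0.002]
force: [-0.0, -0.7, -3.9]
opening: 0.0432
```

```bash
python3 - <<'E'
from h import *
s,M=st();w=P("wrist");print(s["t"],s["tool_pos"],np.degrees(np.arctan2(M[1,0],M[0,0])),s["force"],M[:,2],s["opening"])
c=s["tool_pos"]+[0,0,.0098];print(proj(w,c))
im=robot.read_camera("wrist")[:,:,::-1]
np.savez("w5",K=w[0],R=w[1],t=w[2])
cv2.imwrite("pics/w5.png",im)
d=np.array([.557,.020,0])-s["tool_pos"];print(100*M.T@d)
E
```

```text
6.5667 [0.50375833 0.26905298 0.23710969] 100.95168126535685 [-0.03406966 -0.70171304 -3.91913091] [-1.32018819e-03 -5.29152022e-04 -9.99998989e-01] 0.04318996800087151
[321.01816715 256.86344725]
[-25.45683579   0.52879143  23.71709481]
```

View pics/w5.png

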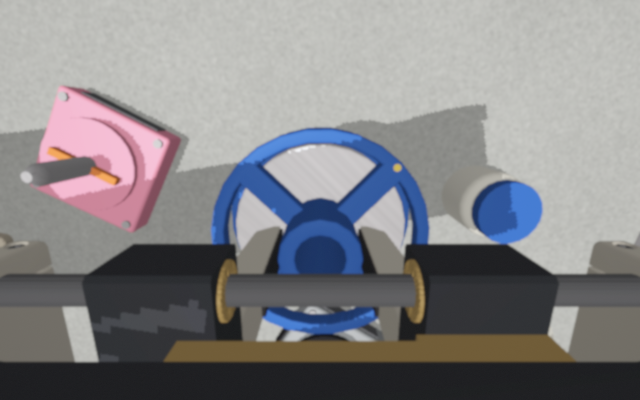

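The reel is held level with collar centre at about (320,257). I'll overlay the reel model to measure its offset and yaw in the hand.

```bash
cat >> h.py <<'E'
def overlay(im,w,c,yaw,zb,name,x0,y0,wd,ht,s,coll=(22,13)):
    big=cv2.resize(im[y0:y0+ht,x0:x0+wd],None,fx=s,fy=s,interpolation=cv2.INTER_CUBIC)
    def pl(pts,col,closed):
        q=[((np.array(proj(w,p))-[x0,y0]+.5)*s) for p in pts]
        cv2.polylines(big,[np.int32(np.round(np.array(q)*8))],closed,col,1,cv2.LINE_AA,3)
    th=np.linspace(0,2*np.pi,73)[:-1]
    for r,z in[(coll[0],92),(coll[1],92),(65,66),(57,66)]:
        pl([(c[0]+r/1e3*np.cos(a),c[1]+r/1e3*np.sin(a),zb+z/1e3) for a in th],(0,0,255),True)
    for k in range(4):
        a=np.radians(yaw+90*k);u=np.array([np.cos(a),np.sin(a)]);v=np.array([-u[1],u[0]])
        for sg in(-7,7):
            pl([(*(np.array(c[:2])+r/1e3*u+sg/1e3*v),zb+.066) for r in(22,57)],(0,255,255),False)
    cv2.imwrite(name,big)
E
python3 - <<'E'
from h import *
s,M=st();d=np.load("w5.npz");w=(d["K"],d["R"],d["t"]);im=cv2.imread("pics/w5.png")
yaw=np.degrees(np.arctan2(M[1,0],M[0,0]))
zb=s["tool_pos"][2]-.082
overlay(im,w,s["tool_pos"],yaw-44.4,zb,"pics/o5.png",200,115,240,150,3.3)
overlay(im,w,s["tool_pos"]-.0015*M[:,0],yaw-44.4,zb,"pics/o5b.png",200,115,240,150,3.3)
E
```

```text
(no output)
```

View pics/o5.png

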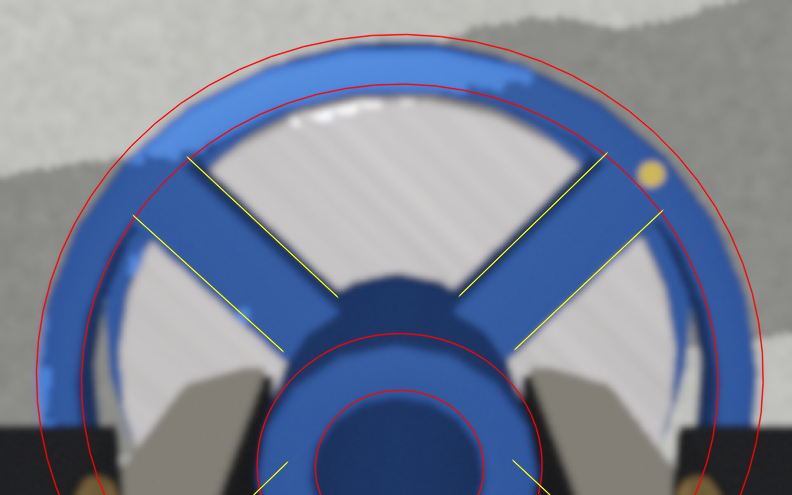

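View pics/o5b.png

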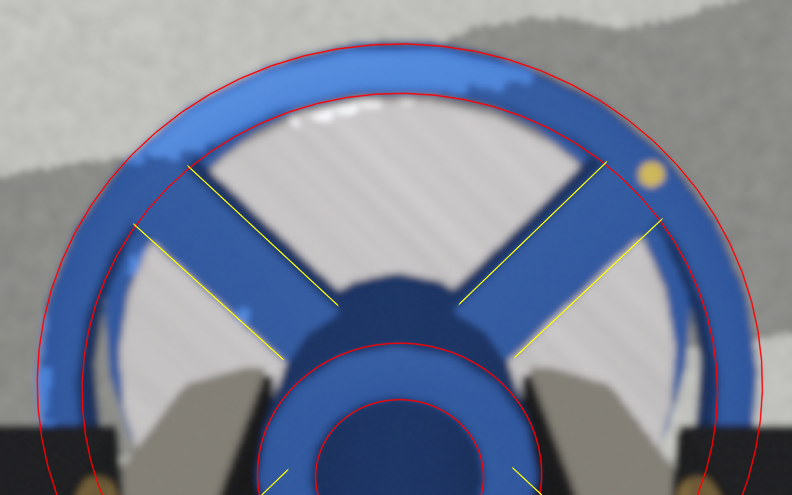

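Shifting the model by −1.5 mm along tool x fits, and spoke yaw is tool yaw −44.4°. So the TCP target is (.558,.0214) with a tool yaw of 71.7°.

carry_out:
  commands:
    - [[-1.3,0,0,0],[-2.5,0.1,0,0],[-2.5,0.1,0,0],[-2.5,0,0,0],[-2.5,0.1,0,0],[-2.5,0,0,0],[-2.5,0.1,0,0],[-2.5,0,0,0],[-2.5,0.1,0,0],[-2.5,0.1,0,0],[-1.55,0,0,0],[0,0,0,4],[0,0,0,5],[0,0,0,5],[0,0,0,5],[0,0,0,5],[0,0,0,5.25],[0,0,0,0],[0,0,0,0],[0,0,0,0]]

```text
t: 8.28
tool_pos: [0.5579, 0.0212, 0.2374]
orientation: [-2.543, -1.843, 0.002]
force: [0.1, -0.2, -4.7]
opening: 0.0434
```

```bash
cat > look.py <<'E'
from h import *
import sys
k=sys.argv[1]
s,M=st();w=P("wrist")
yaw=np.degrees(np.arctan2(M[1,0],M[0,0]))
print(s["t"],s["tool_pos"],"yaw",yaw,"F",s["force"],"T",s["wrist_torque"],"tilt",M[:2,2],"op",s["opening"])
T=np.array([.5573,.0200,0])+.0015*np.array([np.cos(np.radians(71.7)),np.sin(np.radians(71.7)),0])
print("shift",100*M.T@(T-s["tool_pos"]), "roll",yaw-71.7)
iw=robot.read_camera("wrist")[:,:,::-1];cv2.imwrite(f"pics/w{k}.png",iw)
a=robot.read_camera("scene")[:,:,::-1]; b=robot.read_camera("side")[:,:,::-1]
f=lambda im,x,y: cv2.resize(im[y:y+110,x:x+80],None,fx=5,fy=5,interpolation=cv2.INTER_CUBIC)
cv2.imwrite(f"pics/b{k}.png",np.hstack([f(a,290,155),f(b,295,140)]))
np.savez(f"w{k}",K=w[0],R=w[1],t=w[2],tp=s["tool_pos"],M=M)
E
python3 look.py 6
```

```text
8.2833 [0.55790183 0.02122947 0.23741912] yaw 71.86648340441403 F [ 0.09151132 -0.16385697 -4.72939518] T [-0.0680796  -0.01638452 -0.00038196] tilt [-1.19269251e-03 -3.51727786e-05] op 0.04335617153636715
shift [2.40342797e-02 8.15737869e-03 2.37419103e+01] roll 0.16648340441402354
```

View pics/b6.png

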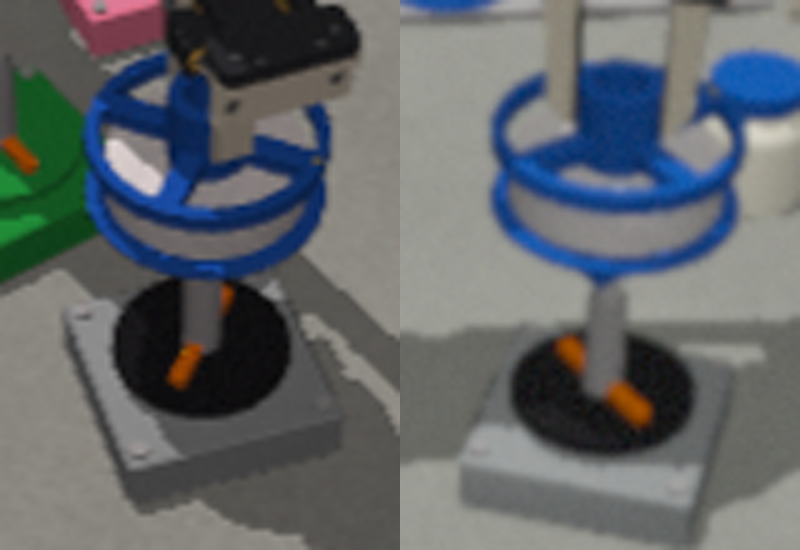

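View pics/w6.png

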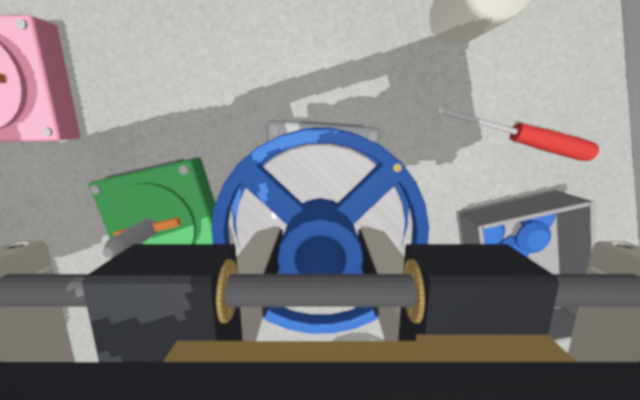

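The reel is centred over the spindle in both views. Lowering onto it.

carry_out:
  commands:
    - [[0,0,0.7,0],[0,0,0.7,0],[0,0,0.7,0],[0,0,0.7,0],[0,0,0.5,0],[0,0,0.5,0],[0,0,0.5,0],[0,0,0.5,0],[0,0,0.3,0],[0,0,0,0],[0,0,0,0]]

```text
t: 9.35
tool_pos: [0.5583, 0.0215, 0.1871]
orientation: [-2.546, -1.84, 0.0]
force: [0.5, -0.1, -4.4]
opening: 0.0432
```

```bash
python3 look.py 7
```

```text
9.35 [0.55825259 0.02153083 0.18706438] yaw 71.70574590593657 F [ 0.52049999 -0.13851128 -4.44228815] T [-0.03104099 -0.09056177 -0.01802911] tilt [-2.07790943e-04  3.37468286e-05] op 0.04320973612887143
shift [-0.02462611 -0.03848786 18.70644702] roll 0.0057459059365641
```

View pics/b7.png

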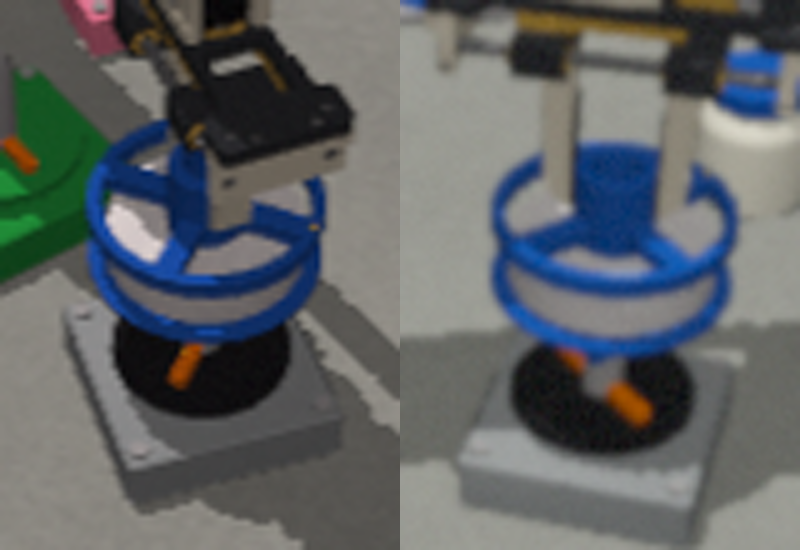

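The bore is over the spindle with side forces under 1 N. Continuing down to just above the bar.

carry_out:
  commands:
    - [[0,0,0.5,0],[0,0,0.5,0],[0,0,0.5,0],[0,0,0.5,0],[0,0,0.5,0],[0,0,0.5,0],[0,0,0.5,0],[0,0,0.3,0],[0,0,0.2,0],[0,0,0,0],[0,0,0,0]]

```text
t: 10.42
tool_pos: [0.5583, 0.0215, 0.1472]
orientation: [-2.546, -1.84, 0.0]
force: [1.0, -0.2, -3.0]
opening: 0.0434
```

```bash
python3 look.py 8
```

```text
10.4167 [0.55832946 0.02152311 0.14717013] yaw 71.70485080235767 F [ 0.9912828  -0.15212726 -3.01359001] T [-0.03030107 -0.1402102  -0.00194818] tilt [-1.29629279e-05  1.50271000e-05] op 0.04342912623269342
shift [-0.02707849 -0.04966711 14.71701361] roll 0.004850802357665884
```

View pics/b8.png

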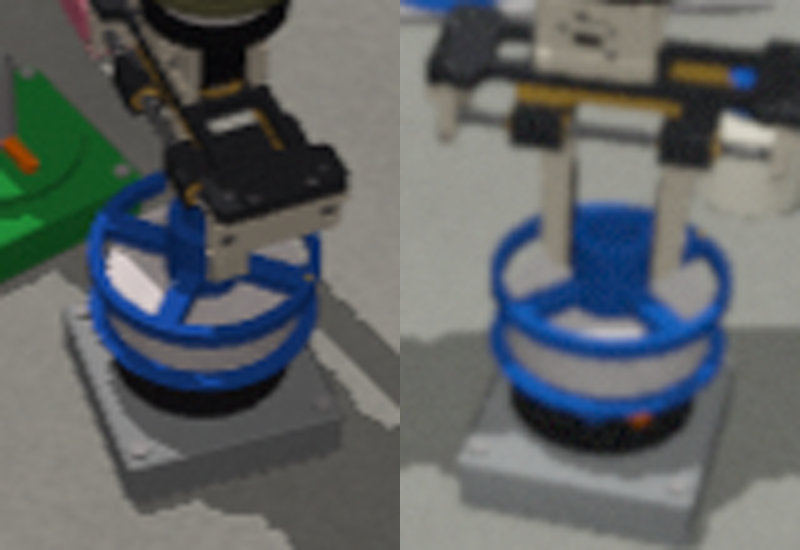

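View pics/w8.png

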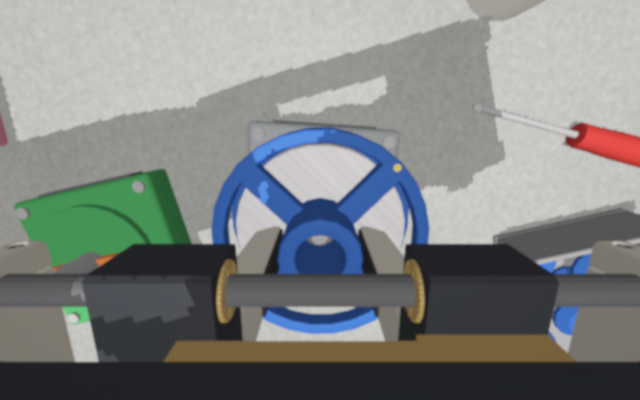

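Light side rub (1 N in +x), so I nudge 0.5 mm that way and lower towards the bar in small steps.

carry_out:
  commands:
    - [[0,0.05,0.1,0],[0,0,0.2,0],[0,0,0.2,0],[0,0,0.2,0],[0,0,0.1,0],[0,0,0,0],[0,0,0,0]]

```text
t: 11.15
tool_pos: [0.5587, 0.0214, 0.139]
orientation: [-2.546, -1.84, 0.0]
force: [0.2, 0.8, -4.1]
opening: 0.0438
```

Underside is at about 0.057, below the 0.060 bar top, with no upward force. The slots are dropping over the bar.

carry_out:
  commands:
    - [[0,0,0.1,0],[0,0,0.1,0],[0,0,0.1,0],[0,0,0.1,0],[0,0,0,0],[0,0,0,0]]

```text
t: 11.65
tool_pos: [0.5587, 0.0213, 0.135]
orientation: [-2.546, -1.84, 0.0]
force: [-0.5, -0.3, -3.6]
opening: 0.0434
```

```bash
python3 look.py 9
```

```text
11.65 [0.55869404 0.02134842 0.13502962] yaw 71.70388687433501 F [-0.51796073 -0.26389534 -3.58054282] T [-0.07382357 -0.07603836 -0.03719512] tilt [-1.91721839e-04  1.37075850e-05] op 0.04336287011370779
shift [-0.02115092 -0.08749986 13.50297982] roll 0.003886874335009338
```

View pics/b9.png

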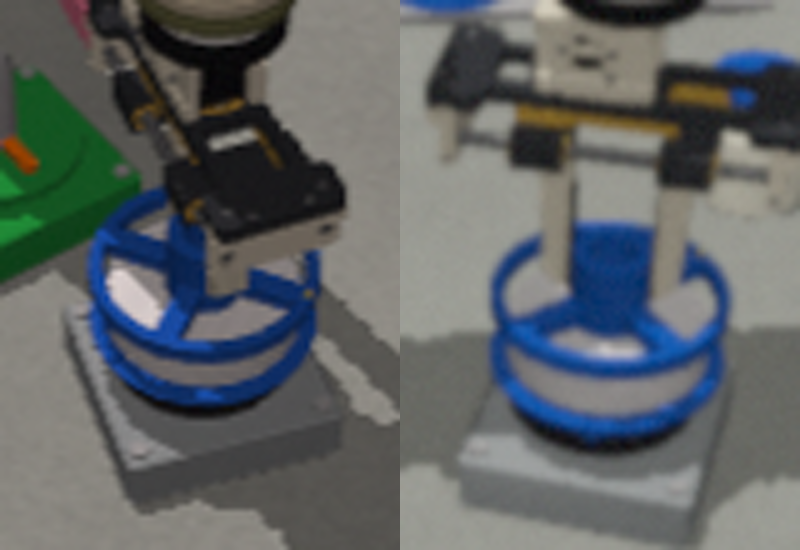

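Slots are engaged with the underside at about 0.053. Now I press onto the plate in 1 mm steps, watching the force.

carry_out:
  commands:
    - [[0,0,0.1,0],[0,0,0.1,0],[0,0,0.1,0],[0,0,0.1,0],[0,0,0,0],[0,0,0,0]]
  grip_force: 50

```text
t: 12.3
tool_pos: [0.5592, 0.0214, 0.1328]
orientation: [2.546, 1.84, 0.001]
force: [-4.8, 0.5, 8.0]
opening: 0.0433
```

carry_out:
  commands:
    - [[0,0,0.1,0],[0,0,0.1,0],[0,0,0.1,0],[0,0,0.1,0],[0,0,0,0],[0,0,0,0]]

```text
t: 12.8
tool_pos: [0.5592, 0.0214, 0.1289]
orientation: [2.546, 1.84, 0.001]
force: [-4.4, 1.0, 8.6]
opening: 0.0429
```

carry_out:
  commands:
    - [[0,-0.05,0.1,0],[0,0,0.1,0],[0,0,0.1,0],[0,0,0,0],[0,0,0,0]]

```text
t: 13.22
tool_pos: [0.5591, 0.0214, 0.1261]
orientation: [2.545, 1.839, 0.002]
force: [-3.8, -1.1, 8.3]
opening: 0.0432
```

carry_out:
  commands:
    - [[0,0,0.1,0],[0,0,0.1,0],[0,0,0,0],[0,0,0,0]]

```text
t: 13.55
tool_pos: [0.5593, 0.0214, 0.126]
orientation: [2.545, 1.839, 0.003]
force: [-11.1, -0.2, 22.8]
opening: 0.0433
```

The force jumped to 23 N with no further travel, TCP at 0.126, which puts the underside at 0.044. That is the hard stop. Unload, open and back off.

carry_out:
  commands:
    - [[0,0,-0.15,0],[0,0,-0.1,0],[0,0,0,0],[0,0,0,0]]

```text
t: 13.88
tool_pos: [0.5592, 0.0214, 0.1261]
orientation: [2.545, 1.839, 0.002]
force: [-3.3, -0.5, 8.5]
opening: 0.0433
```

```bash
python3 look.py 10
```

```text
13.8833 [0.55915323 0.02141109 0.12609564] yaw 71.70086655446725 F [-3.32854015 -0.45957993  8.53349787] T [-0.05354324  0.65708291  0.00224757] tilt [ 0.00207298 -0.00019271] op 0.04328358554457444
shift [-0.04806076 -0.15722356 12.60924987] roll 0.000866554467251035
```

View pics/b10.png

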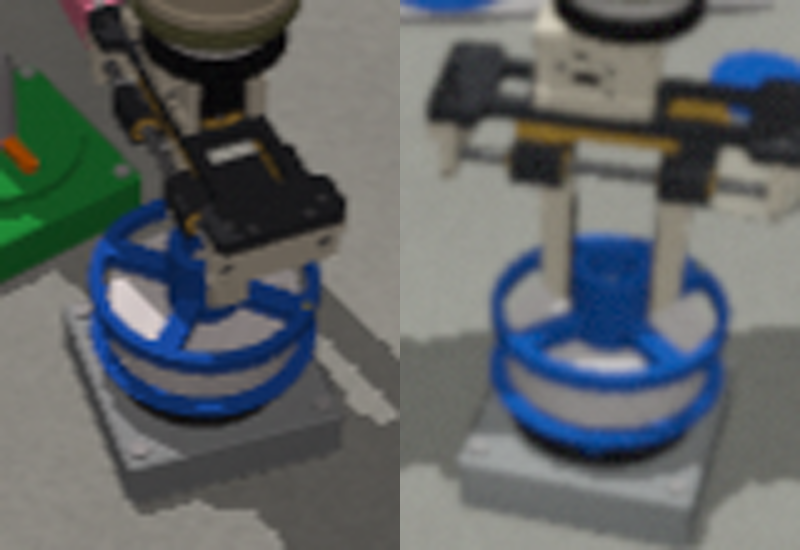

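The reel is down in the feeder. Release and retreat.

carry_out:
  commands:
    - [[0,0,-0.1,0],[0,0,0,0],[0,0,0,0],[0,0,0,0],[0,0,0,0],[0,0,0,0],[0,0,0,0]]
  claw: 7

```text
t: 14.62
tool_pos: [0.5582, 0.0215, 0.1255]
orientation: [-2.546, -1.84, 0.0]
force: [0.4, -0.5, -0.2]
opening: 0.07
```

carry_out:
  commands:
    - [[0,0,-0.3,0],[0,0,-0.7,0],[0,0,-1,0],[0,0,-1.5,0],[0,0,-2,0],[0,0,-2,0],[0,0,-2,0],[0,0,-1,0],[0,0,0,0],[0,0,0,0]]

```text
t: 15.45
tool_pos: [0.5587, 0.0215, 0.2313]
orientation: [2.545, 1.839, 0.002]
force: [0.6, -0.1, -0.5]
opening: 0.0699
```

```bash
python3 look.py 11; python3 - <<'E'
from h import *
d=np.load("w11.npz");w=(d["K"],d["R"],d["t"]);im=cv2.imread("pics/w11.png")
overlay(im,w,(.558,.020,0),27.3,.044,"pics/o11.png",230,130,180,135,4.4)
overlay(im,w,(.558,.020,0),27.3,.052,"pics/o11b.png",230,130,180,135,4.4)
E
```

```text
15.45 [0.55873849 0.02147577 0.23129896] yaw 71.7060838179405 F [ 0.60115238 -0.10062367 -0.46592777] T [-0.06714865 -0.06664232 -0.01281842] tilt [ 0.00168282 -0.00011737] op 0.06987241399887663
shift [-0.04491149 -0.12804787 23.12970055] roll 0.006083817940492509
```

View pics/b11.png

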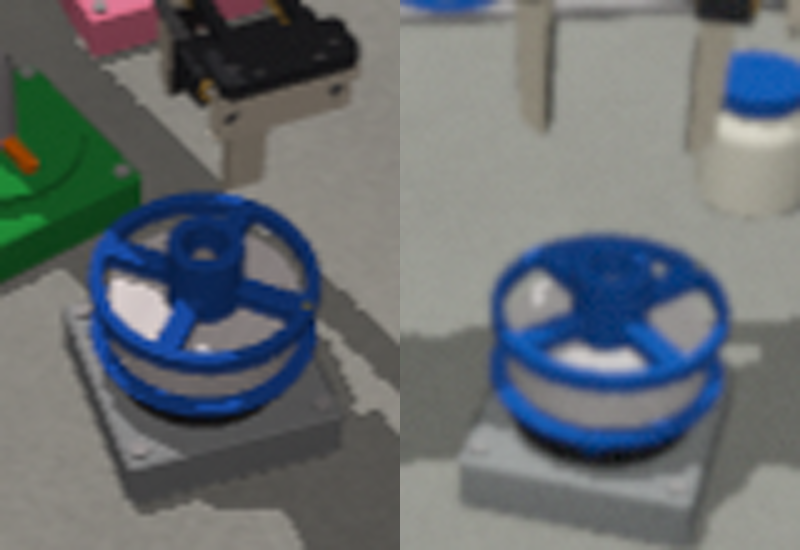

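View pics/o11.png

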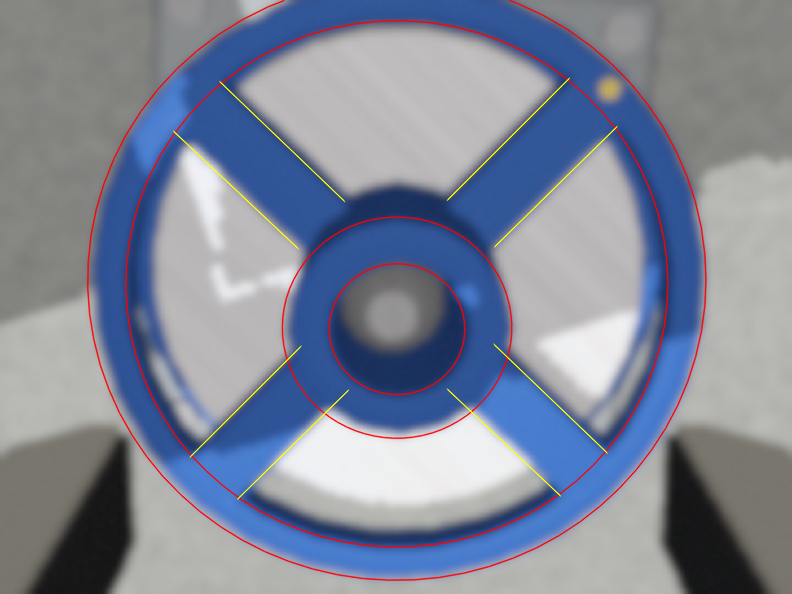

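View pics/o11b.png

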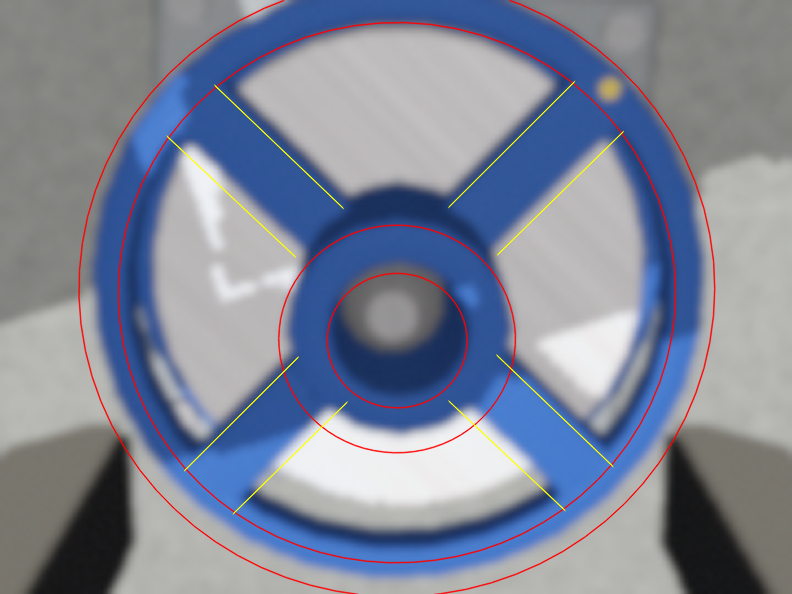

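The model at 44 mm matches the outline, while 52 mm is clearly too big. The reel is level with the spindle tip visible inside the bore, and the gripper is clear. One full view, then hand in.

```bash
python3 - <<'E'
from plant import robot
import cv2
cv2.imwrite("pics/fin.png",robot.read_camera("scene")[:,:,::-1])
E
```

```text
(no output)
```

View pics/fin.png

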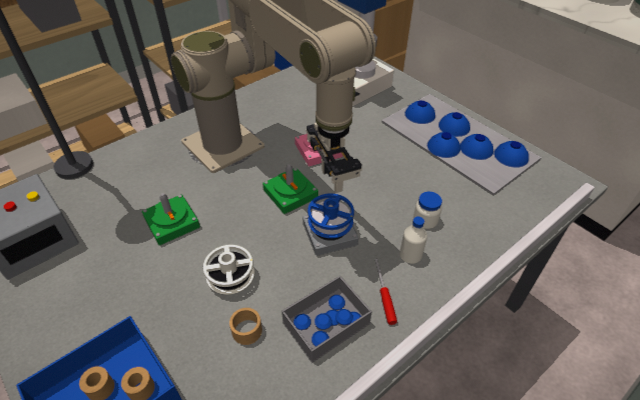

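```bash
python3 -c "
from plant import robot
s=robot.read_state();print(s['t'],s['force']);print(robot.close_job())"
```

```text
15.65 [-0.18368626  0.77676425 -0.51599405]
the job is handed in; nothing more can be done
None
```

The blue reel is loaded on the grey feeder, fully home and at rest; I handed the job in at 15.7 s. I gripped it by the collar, turned it about 29° to match the drive bar, and lowered it over the spindle. The slots dropped over the bar without catching, and I pressed it down until it stopped.

**Seating:** the press took about 8 N on the way down, then rose to 23 N with no further travel. By the tool height the underside was then at about 44 mm. After release, the wrist picture fits the reel model at 44 mm and not at 52 mm, apart from the model's outline being about 1% larger than the reel's.

**Other things:** the gripper was clear with no contact force, and the white reel and other objects look unmoved in the last view.

**Disagreements:** my first position estimates from the scene and side cameras differed by 2–5 mm from the wrist camera's, so I used the wrist camera's. During the press there was a side force of up to 11 N, which went away once I released the reel.

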